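Load the drilling fixture from the push-to-release magazine

ROBOT

A 6-joint arm with a two-finger parallel gripper is mounted at the origin on a cart in front of the work surface, level with it; the furniture and walls round the work are solid. World frame = base frame: x ahead of the robot, y to its left, z up, the work surface at z = 0. Lengths are in mm, angles in rad, forces in N, time in s.
With the tool pointing down it reaches from about 350 to 775 mm from the base axis. Payload 7.3 kg.
Tool frame: the origin (TCP) lies at the very end of the fingers, on their centre line; the grasp point (between the pads) lies 19 mm behind it; z points along the fingers, y is the line along which they close (so a half turn about z gives the same grasp; the last joint's range is limited). The gripper opens to 92 mm and grips with 3 to 60 N. Pads are 19 mm wide; open, the fingers measure 130 mm over their backs; the gripper's body (75 mm by 190 mm) begins 47 mm behind the grasp point.
Start: joints at [1.086, 0.342, 1.524, -0, 1.275, -0.146], TCP at [174.473, 495.181, 226.741] pointing down, gripper open.
Joint ranges: [-2.53, 2.53], [-0.77, 2.02], [0.04, 2.7], [-1, 4.14], [0.28, 2.66], [-3.11, 3.11]. Speed limits (rad/s): [2.57, 2.57, 3.14, 3.14, 3.14, 3.14].

INTERFACE

Orientations are given as [roll, pitch, yaw] about the fixed x, y, z axes, in that order (R = Rz(yaw) Ry(pitch) Rx(roll)).
In Python, from plant import * gives the robot as it stands.
- The arm moves only by the tool arm_command, never from a script. Its arguments are lists of equal length, an entry for each row: "gripper": the finger opening in mm, from 0 to 91.8; "dp": the shift along the tool's x, y, z in units of 25 mm (1.0 is 25 mm), a list of three; "twist": the turn about the tool's z in units of 5 degrees (1.0 is 5 degrees). A call has exactly 5 rows; each row shifts and turns the commanded pose from where the row before left it, along the tool's axes as they then stand; what a row does not reach is not made up. A row lasts 1/8 s, in which the tool goes at most 62.5 mm and 10.7 degrees, less where a joint would pass 70% of its speed; a pose out of reach is approached as far as the arm can. A call is refused whole if a number of a shift passes 1 or a number of a turn 1, either way. A call with a gripper value outside its range is refused whole. The fingers move at their own pace and stop on an object; the grip force is fixed at half the most. Time passes only in rows, so rows that do not move let the fingers close, or fill a call up. It gives the time, the measured TCP pose, the force, the opening and the grip force at its end, in the units of the state.
- get_obs(): the state, without advancing time (a new reading comes with each control period).
- capture(name): name is "side" or "top"; returns the picture (384x512x3 uint8, red, green, blue); there is no depth.
- get_calibration(name): a dict with "mtx" (3x3 intrinsics, pixels), "position" and "attitude" of the camera in the world. Camera axes: x right, y down, z forward; pixel columns grow to the right and rows downward; lengths in mm; the calibration is good to about 2 mm. A picture is of the moment at which its call begins. get_calibration takes no time and is no camera call.
- close_job(): hands the job in; it is judged then, once.
The state is a dict: "time": time; "joint_positions": joint angles; "dq": joint speeds; "tau": joint torques, N m; "tool_pos": TCP position; "tcp_rot": TCP orientation; "contact_force": force on the tool from outside, world axes, zero at the start; "moment": the same for the moment, N m; "grip_width": finger opening in mm; "finger_force": force on a finger pad.
Only numpy, scipy, OpenCV 4.12 (cv2) and the standard library are available. Lean on these libraries where they do the work, as an engineer would, in place of code of your own. Each camera call takes 0.05 s, during which the arm holds its last target. There are 200 camera calls.

TASK

Get the key-steel blanks ready for drilling: press the thumb pad of each loaded tray of the magazine right down so that it springs up, take the blank out, and lay every blank in a bay of its own in the fixture, pushed right up against the end stop rail and against both side pins. Once all the blanks are registered, turn the T-handle clockwise as far as it goes, so that the keeper bar slides over their ends. Leave the other tools where they are.

Things in the scene. Friction and masses are not known exactly. Their poses are not given: they have to be found in the camera images.
- magazine: Aluminium block 150 x 196 x 40 mm, fixed on the floor of the left drawer. Origin: centre of its underside; x along the pockets away from the robot, y left, z up. Three 19 mm wide pockets open at the top run along x at y = +65, 0, -65 mm (trays 0, 1, 2). A loaded one holds a blank lying along x, centre at x = +15 mm, flush with the block's top (not grippable); some are empty.
- pad_0 (a point): Centre of the top of tray 0's black thumb pad, 28 x 30 mm, at x = -53.5, y = 65 mm of the magazine, in front of the pocket, 10 mm above the block's top while latched; axes as the magazine. Pressed 6 mm down to its stop (about 6 N) the latch lets go; when let up, tray and blank rise 12 mm and stay up. Pressing again does no harm.
- tray_0 (a joint): Height of tray 0 in m: 0 latched, -0.006 pressed to its stop (latch lets go at about -0.0035), +0.012 sprung up, its blank standing 12 mm out of the block, to be gripped by its sides.
- blank_0_mid (a point): Key-steel blank 0, a plain square bar 100 x 16 x 16 mm, about 0.2 kg, starting in pocket 0 of the magazine (None when absent). The point is its centre; x runs along its length, z is up at the start. Either end may go first and any long face down.
- pad_1 (a point): Centre of the top of tray 1's black thumb pad, 28 x 30 mm, at x = -53.5, y = 0 mm of the magazine, in front of the pocket, 10 mm above the block's top while latched; axes as the magazine. Pressed 6 mm down to its stop (about 6 N) the latch lets go; when let up, tray and blank rise 12 mm and stay up. Pressing again does no harm.
- tray_1 (a joint): Height of tray 1 in m: 0 latched, -0.006 pressed to its stop (latch lets go at about -0.0035), +0.012 sprung up, its blank standing 12 mm out of the block, to be gripped by its sides.
- blank_1_mid (a point): Key-steel blank 1, a plain square bar 100 x 16 x 16 mm, about 0.2 kg, starting in pocket 1 of the magazine (None when absent). The point is its centre; x runs along its length, z is up at the start. Either end may go first and any long face down.
- pad_2 (a point): Centre of the top of tray 2's black thumb pad, 28 x 30 mm, at x = -53.5, y = -65 mm of the magazine, in front of the pocket, 10 mm above the block's top while latched; axes as the magazine. Pressed 6 mm down to its stop (about 6 N) the latch lets go; when let up, tray and blank rise 12 mm and stay up. Pressing again does no harm.
- tray_2 (a joint): Height of tray 2 in m: 0 latched, -0.006 pressed to its stop (latch lets go at about -0.0035), +0.012 sprung up, its blank standing 12 mm out of the block, to be gripped by its sides.
- blank_2_mid (a point): Key-steel blank 2, a plain square bar 100 x 16 x 16 mm, about 0.2 kg, starting in pocket 2 of the magazine (None when absent). The point is its centre; x runs along its length, z is up at the start. Either end may go first and any long face down.
- fixture: Grey drilling fixture, fixed on the floor of the right drawer: plate 178 x 246 mm, its top 24 mm above the drawer floor. Origin: centre of the underside; x away from the robot, y left, z up. A steel stop rail crosses its far part (face at x = +25 mm, top 18 mm above the plate). The three bays in front of it, centre lines at y = +80, 0, -80 mm, each have two side pins.
- bay_0 (a point): Where a blank's centre is when it lies in bay 0 along x, far end on the stop rail and +y side on both pins: x = -25, y = 80 mm of the fixture, 8 mm above its plate; axes as the fixture. The pins are 10 mm thick, 14 mm tall, 35 mm either way along x from here, their axes 13 mm to +y. Between and around them fingers have room. Any blank may go in any bay.
- bay_1 (a point): Where a blank's centre is when it lies in bay 1 along x, far end on the stop rail and +y side on both pins: x = -25, y = 0 mm of the fixture, 8 mm above its plate; axes as the fixture. The pins are 10 mm thick, 14 mm tall, 35 mm either way along x from here, their axes 13 mm to +y. Between and around them fingers have room. Any blank may go in any bay.
- bay_2 (a point): Where a blank's centre is when it lies in bay 2 along x, far end on the stop rail and +y side on both pins: x = -25, y = -80 mm of the fixture, 8 mm above its plate; axes as the fixture. The pins are 10 mm thick, 14 mm tall, 35 mm either way along x from here, their axes 13 mm to +y. Between and around them fingers have room. Any blank may go in any bay.
- t_centre (a point): Centre of the T-handle's crossbar, on its upright axis, 71 mm to +x of the fixture's origin, 108 mm above the drawer floor. The rod, along this frame's y (turning with it), is 10 mm thick, reaches 44 mm each way to 14 mm end balls, through a hub 24 mm across, 9 mm higher than the rod's centre. Grip it about 30 mm from the axis. Below the hub a 14 mm shaft.
- t_handle (a joint): Turn of the T-handle in rad: clockwise seen from above is positive; 0 to 0.45 at the start (keeper drawn back), 9.42 at its end stop (three half turns; keeper closed). About 0.1 N m of friction; it stays where it is left.
- keeper_edge (a point): Middle of the near edge of the keeper, a dark steel bar 226 x 25 x 6 mm over the stop rail; the T-handle slides it towards the robot over the bays, 2.5 mm above the blanks: at x = +29 mm of the fixture when drawn back, +5 mm when closed.
- spanner: Bystander to leave alone: combination spanner, 196 mm long, lying at the front of the right-hand drawer. Origin: centre of its underside; long things lie along their y axis. The drawer walls rise 88 mm above the drawer floors (z = 0); the cabinet top behind them, from x = 0.68 m on, stands at 149 mm.
- tape: Bystander to leave alone: roll of black tape, 58 mm across, at the far left of the left-hand drawer. Origin: centre of its underside; long things lie along their y axis.
- punch: Bystander to leave alone: centre punch, 112 mm long, at the front of the left-hand drawer. Origin: centre of its underside; long things lie along their y axis.
- drill: Bystander to leave alone: twist drill, 133 mm long, at the front of the left-hand drawer. Origin: centre of its underside; long things lie along their y axis.

How it is judged:
By the outcome, as a careful person would: the job done as asked, in the order asked, and still so for the second after the job is handed in, with the robot touching nothing.
Of blank_0, blank_1, blank_2 only 2 to 3 are there at a start; the rules pass over those that are not, and their reading is None.
At some moment in a run one of blank_0, blank_1, blank_2 may be knocked a few centimetres aside while the robot is not near it.
Once in a run the grip may slacken for a moment while it holds something.
It also fails if it takes over 210 s, if anything falls off the work surface, if the arm or the gripper's body presses on something with over 40 N, if the wrist force passes 120 N, or if a joint passes its speed limit or range.

## Working session

There is one attempt and no reset: what is moved stays moved. The work goes in short steps, Python scripts to look and compute and a tool call to move; the robot and the scene stay as the last step left them, time stands still between calls to the robot, and variables do not carry over. Pictures are saved under pics/ and viewed, at most 14 in all, crops included, and the job is handed in when it is done.

Besides the shell and the picture viewer there is one more tool, called after "Call:" as name(argument=value, ...) on one line, values as JSON. arm_command: Moves the arm, as the interface text tells. Its arguments: {"type":"object","properties":{"gripper":{"type":"array"},"dp":{"type":"array"},"twist":{"type":"array"}},"required":["gripper","dp","twist"]}

```bash
mkdir -p pics; ls; python3 - <<'E'
from plant import *
import cv2
o=get_obs();print(o)
for n in("top","side"):
    print(n,get_calibration(n)); cv2.imwrite(f"pics/{n}0.png",cv2.cvtColor(capture(n),cv2.COLOR_RGB2BGR))
E
```

```text
pics
{'time': 0.0, 'joint_positions': array([ 1.08602503e+00,  3.42746603e-01,  1.52503008e+00, -1.86866876e-05,
        1.27541206e+00, -1.45993363e-01]), 'dq': array([ 0.0012665 , -0.00020733,  0.00034877,  0.00065852, -0.00129207,
       -0.00038718]), 'tau': array([-3.04554296e-04, -4.31236446e+01, -2.44223696e+01,  7.18862540e-02,
        5.56028215e-02, -1.12452753e-04]), 'tool_pos': array([174.25968224, 494.79202852, 226.02802122]), 'tcp_rot': array([-3.14001095e+00, -2.14512416e-04,  2.80282000e+00]), 'contact_force': array([ 0.27031161,  0.22309123, -0.18165936]), 'moment': array([ 0.01057618, -0.03390611, -0.03899796]), 'finger_force': 0.0, 'grip_width': 91.90677052412994}
top {'mtx': array([[369.86990409,   0.        , 256.54236201],
       [  0.        , 369.86990409, 188.29128944],
       [  0.        ,   0.        ,   1.        ]]), 'position': array([ 339.49699907,   15.14235548, 1109.46544841]), 'attitude': array([-2.98749434,  0.01127958, -1.59642141])}
side {'mtx': array([[479.68917025,   0.        , 257.57715223],
       [  0.        , 479.68917025, 180.32085873],
       [  0.        ,   0.        ,   1.        ]]), 'position': array([ 278.98011385, 1359.26336617,  834.4959944 ]), 'attitude': array([-2.05960566, -0.01979163, -2.9787827 ])}
```

```bash
python3 - <<'E'
import cv2
for n in("top","side"):
    cv2.imwrite(f"pics/{n}0b.png",cv2.resize(cv2.imread(f"pics/{n}0.png"),(800,600),interpolation=cv2.INTER_CUBIC))
E
```

```text
(no output)
```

View pics/top0b.png

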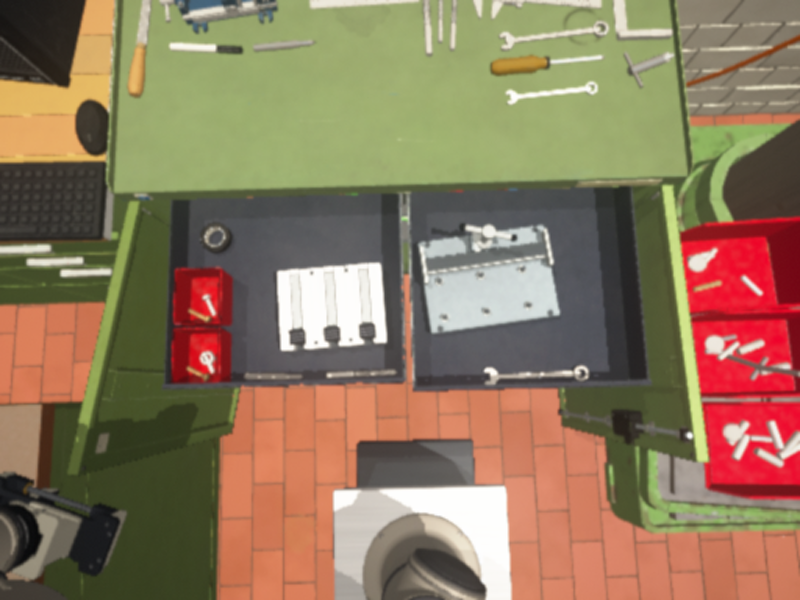

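View pics/side0b.png

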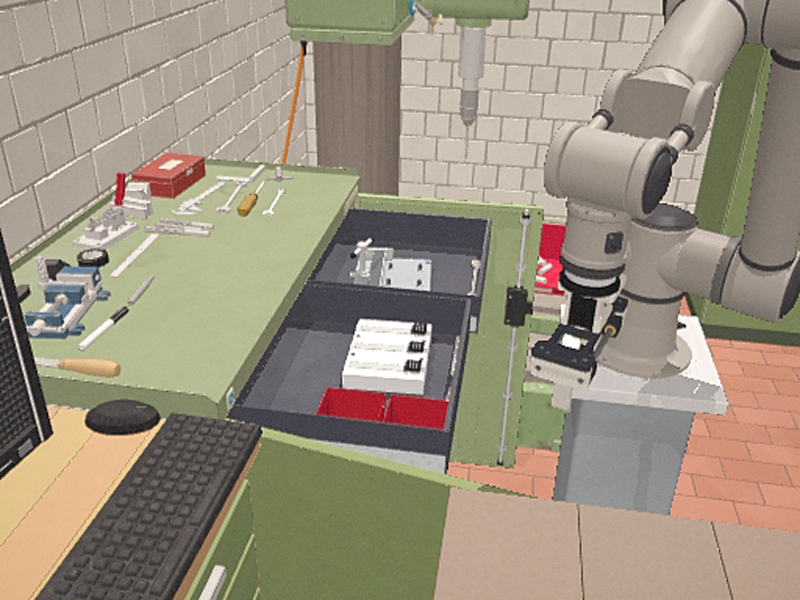

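The top view shows the magazine at about (331,306) with three pockets and black pads near row 335, and the fixture at about (488,280) with the T-handle hub at (488,233). The side view shows the same things from the left. Next I'll crop closer.

```bash
python3 - <<'E'
import cv2
im=cv2.imread("pics/top0.png")
c=im[135:255,165:375]   # 210x120
a=cv2.resize(c,None,fx=3.8,fy=3.8,interpolation=cv2.INTER_CUBIC)
cv2.imwrite("pics/crop0.png",a);print(a.shape)
E
```

```text
(456, 798, 3)
```

View pics/crop0.png

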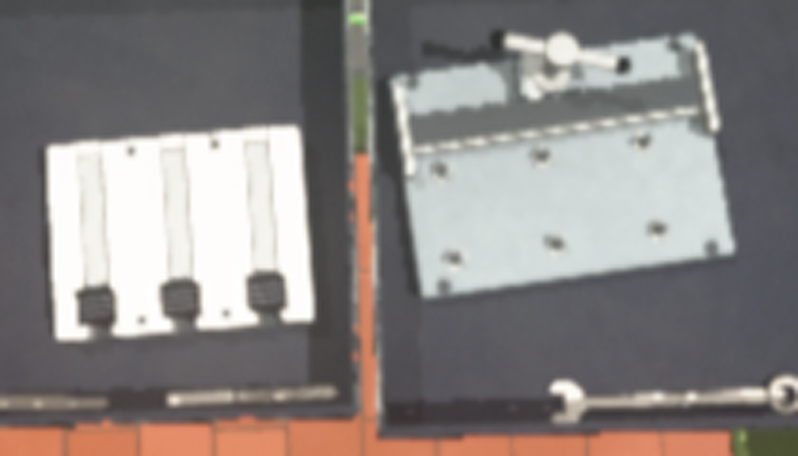

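```bash
cat > h.py <<'E'
import numpy as np, cv2
from plant import *
from scipy.spatial.transform import Rotation as R
def ray(n,uv,z):
    c=get_calibration(n); Rm=R.from_euler('xyz',c['attitude']).as_matrix()
    d=Rm@np.linalg.solve(c['mtx'],[uv[0],uv[1],1.]); p=c['position']
    return p+d*(z-p[2])/d[2]
def proj(n,P):
    c=get_calibration(n); Rm=R.from_euler('xyz',c['attitude']).as_matrix()
    q=c['mtx']@(Rm.T@(np.asarray(P,float)-c['position'])); return q[:2]/q[2]
def uncrop(u,v): return (165+(u+.5)/3.8-.5,135+(v+.5)/3.8-.5)
def rowsol(p0,p1,yaw): return R.from_euler('xyz',[np.pi,0,yaw]).as_matrix().T@(np.array(p1)-p0)/25
E
python3 - <<'E'
from h import *
im=cv2.imread("pics/top0.png"); g=cv2.cvtColor(im,cv2.COLOR_BGR2GRAY)
print("pocket grey",[g[int(v),int(u)] for u,v in (uncrop(92,200),uncrop(177,200),uncrop(260,200))])
# magazine
def fitrect(mask,z):
    cs,_=cv2.findContours(mask,cv2.RETR_EXTERNAL,cv2.CHAIN_APPROX_NONE)
    c=max(cs,key=cv2.contourArea)
    P=np.array([ray("top",(a[0][0],a[0][1]),z)[:2] for a in c],np.float32)
    return cv2.minAreaRect(P),P
m=np.zeros_like(g); m[160:230,172:255]=(g[160:230,172:255]>190)*255
m=cv2.morphologyEx(m,cv2.MORPH_CLOSE,np.ones((9,9),np.uint8))
r,P=fitrect(m,40); print("mag",r,cv2.boxPoints(r))
for n,(u,v) in dict(p0=(97,303),p1=(181,299),p2=(266,291)).items(): print(n,ray("top",uncrop(u,v),50))
for n,c in dict(fl=(393,78),fr=(690,36),nr=(735,252),nl=(424,298)).items(): print(n,ray("top",uncrop(*c),24))
for n,c in dict(mfl=(46,145),mfr=(298,126),mnr=(314,320),mnl=(57,341)).items(): print(n,ray("top",uncrop(*c),40))
for n,c in dict(hub=(562,46)).items(): print(n,ray("top",uncrop(*c),117))
for n,c in dict(bl=(497,38),br=(623,65)).items(): print(n,ray("top",uncrop(*c),108))
for c in [(440,168),(540,154),(641,141),(453,257),(555,241),(657,228)]: print("pin",ray("top",uncrop(*c),38))
E
```

```text
pocket grey [np.uint8(241), np.uint8(243), np.uint8(243)]
mag ((488.41986083984375, 154.62338256835938), (152.02442932128906, 195.98541259765625), 3.2453532218933105) [[406.982   248.15575]
 [418.0771   52.48464]
 [569.8577   61.09102]
 [558.76263 256.76212]]
p0 [433.7447957  215.50412966  50.        ]
p1 [435.08235393 151.89780769  50.        ]
p2 [439.4291069   87.51559701  50.        ]
fl [608.34795915 -14.17055126  24.        ]
fr [ 635.86060045 -250.9077486    24.        ]
nr [ 462.47715335 -274.84913547   24.        ]
nl [433.19810076 -32.81435811  24.        ]
mfl [558.64077744 257.33685254  40.        ]
mfr [568.21973405  61.19812148  40.        ]
mnr [417.29257095  52.04407299  40.        ]
mnl [406.50862973 247.80594402  40.        ]
hub [ 605.66006276 -135.00187402  117.        ]
bl [615.47924495 -89.06851799 108.        ]
br [ 592.51150209 -180.14552844  108.        ]
pin [532.38733833 -47.97333499  38.        ]
pin [ 541.25697869 -125.74265073   38.        ]
pin [ 549.32914938 -204.3545661    38.        ]
pin [462.85258317 -55.46414433  38.        ]
pin [ 473.08680355 -134.07553789   38.        ]
pin [ 481.01816824 -212.69649857   38.        ]
```

```bash
cat >> h.py <<'E'
MAG=np.array([488.4,154.6]);MY=0.0566
FIX=np.array([534.3,-142.]);FY=0.1134
def fr(o,yaw,x,y,z): 
    c,s=np.cos(yaw),np.sin(yaw); return np.array([o[0]+c*x-s*y,o[1]+s*x+c*y,z])
def mag(x,y,z): return fr(MAG,MY,x,y,z)
def fix(x,y,z): return fr(FIX,FY,x,y,z)
def plan(p,yaw,wps):
    "wps: (target, yaw, nrows); prints rows dp, twist"
    p=np.array(p,float)
    i=0
    for q,y1,n in wps:
        st=(np.array(q)-p)/n; dy=(y1-yaw)/n
        for k in range(n):
            d=rowsol([0,0,0],st,yaw); i+=1
            print(i,np.round(d,2).tolist(),round(-np.degrees(dy)/5,2))
            yaw+=dy; 
        p=np.array(q,float)
def inframe(o,yaw):
    t=get_obs(); c,s=np.cos(yaw),np.sin(yaw); d=t['tool_pos'][:2]-o
    return np.round([c*d[0]+s*d[1],-s*d[0]+c*d[1],t['tool_pos'][2]],2)
E
python3 - <<'E'
from h import *
Y=MY+np.pi
plan([174.473,495.181,226.741],2.803,[(mag(-53.5,65,130)+[-40,40,0],Y,10),(mag(-53.5,65,60),Y,5)])
E
```

```text
1 [-1.14, -0.61, 0.39] -0.45
2 [-1.11, -0.66, 0.39] -0.45
3 [-1.08, -0.7, 0.39] -0.45
4 [-1.05, -0.74, 0.39] -0.45
5 [-1.02, -0.78, 0.39] -0.45
6 [-0.99, -0.82, 0.39] -0.45
7 [-0.96, -0.86, 0.39] -0.45
8 [-0.92, -0.9, 0.39] -0.45
9 [-0.89, -0.94, 0.39] -0.45
10 [-0.85, -0.97, 0.39] -0.45
11 [-0.3, -0.34, 0.56] 0.0
12 [-0.3, -0.34, 0.56] 0.0
13 [-0.3, -0.34, 0.56] 0.0
14 [-0.3, -0.34, 0.56] 0.0
15 [-0.3, -0.34, 0.56] 0.0
```

Call:
arm_command(gripper=[0,0,0,0,0], dp=[[-1,-0.61,0.39],[-1,-0.66,0.39],[-1,-0.7,0.39],[-1,-0.74,0.39],[-1,-0.78,0.39]], twist=[-0.45,-0.45,-0.45,-0.45,-0.45])

```text
time: 0.72
tool_pos: [273.5, 377.8, 177.4]
tcp_rot: [-3.141, -0.0, 3.001]
contact_force: [-0.2, -0.1, -0.2]
grip_width: 46.4
finger_force: 0.0
```

Call:
arm_command(gripper=[0,0,0,0,0], dp=[[-1,-0.82,0.39],[-0.96,-0.86,0.39],[-0.92,-0.9,0.39],[-0.89,-0.94,0.39],[-0.85,-0.97,0.39]], twist=[-0.45,-0.45,-0.45,-0.45,-0.45])

```text
time: 1.35
tool_pos: [381.8, 258.3, 128.7]
tcp_rot: [-3.142, -0.0, -3.086]
contact_force: [-0.1, -0.1, 0.2]
grip_width: 1.2
finger_force: 0.0
```

```bash
python3 - <<'E'
from h import *
o=get_obs();print(o['time'],o['tool_pos'],o['tcp_rot'],o['joint_positions'])
plan(o['tool_pos'],o['tcp_rot'][2]%6.2832,[(mag(-53.5,65,58),MY+np.pi,5)])
E
```

```text
1.35 [381.82268562 258.26846496 128.71486747] [-3.14152754e+00 -3.66693297e-04 -3.08638518e+00] [ 4.28159601e-01  3.39026714e-01  1.83447018e+00  8.85626771e-05
  9.68460969e-01 -1.19789440e+00]
1 [-0.38, -0.36, 0.57] -0.0
2 [-0.38, -0.36, 0.57] -0.0
3 [-0.38, -0.36, 0.57] -0.0
4 [-0.38, -0.36, 0.57] -0.0
5 [-0.38, -0.36, 0.57] -0.0
```

Call:
arm_command(gripper=[0,0,0,0,0], dp=[[-0.38,-0.36,0.57],[-0.38,-0.36,0.57],[-0.38,-0.36,0.57],[-0.38,-0.36,0.57],[-0.38,-0.36,0.57]], twist=[0,0,0,0,0])

```text
time: 1.98
tool_pos: [431.7, 216.5, 57.0]
tcp_rot: [3.142, -0.0, -3.087]
contact_force: [-0.2, -0.2, 0.8]
grip_width: 0.7
finger_force: 0.0
```

Call:
arm_command(gripper=[0,0,0,0,0], dp=[[0,0,0.2],[0,0,0.16],[0,0,0.1],[0,0,0.08],[0,0,0]], twist=[0,0,0,0,0])

```text
time: 2.6
tool_pos: [431.1, 216.8, 45.0]
tcp_rot: [-3.141, 0.001, -3.087]
contact_force: [-0.4, -3.1, 4.7]
grip_width: 0.7
finger_force: 2.1
```

Call:
arm_command(gripper=[0,0,0,0,0], dp=[[0,0,0.08],[0,0,0.04],[0,0,0],[0,0,-0.6],[0,0,-0.8]], twist=[0,0,0,0,0])

```text
time: 3.22
tool_pos: [430.8, 217.2, 76.9]
tcp_rot: [3.141, -0.0, -3.087]
contact_force: [0.4, -0.3, 0.1]
grip_width: 0.5
finger_force: 0.0
```

Call:
arm_command(gripper=[0,0,0,0,0], dp=[[0,-0.87,0],[0,-0.87,0],[0,-0.86,0.3],[0,0,0.6],[0,0,0.36]], twist=[0,0,0,0,0])

```text
time: 3.85
tool_pos: [434.9, 151.8, 45.4]
tcp_rot: [-3.141, 0.001, -3.087]
contact_force: [-4.9, -5.9, 27.0]
grip_width: 0.4
finger_force: 13.9
```

Call:
arm_command(gripper=[0,0,0,0,0], dp=[[0,0,0.14],[0,0,0.12],[0,0,0],[0,0,0],[0,0,-1]], twist=[0,0,0,0,0])

```text
time: 4.47
tool_pos: [434.2, 152.3, 64.4]
tcp_rot: [3.141, 0.0, -3.087]
contact_force: [0.1, 0.3, -0.1]
grip_width: 0.6
finger_force: 0.0
```

```bash
python3 - <<'E'
from h import *
print(inframe(MAG,MY))
cv2.imwrite("pics/side1c.png",cv2.resize(cv2.cvtColor(capture("side")[190:270,200:300],cv2.COLOR_RGB2BGR),None,fx=6,fy=6,interpolation=cv2.INTER_CUBIC))
E
```

```text
[-54.23   0.76  64.38]
```

View pics/side1c.png

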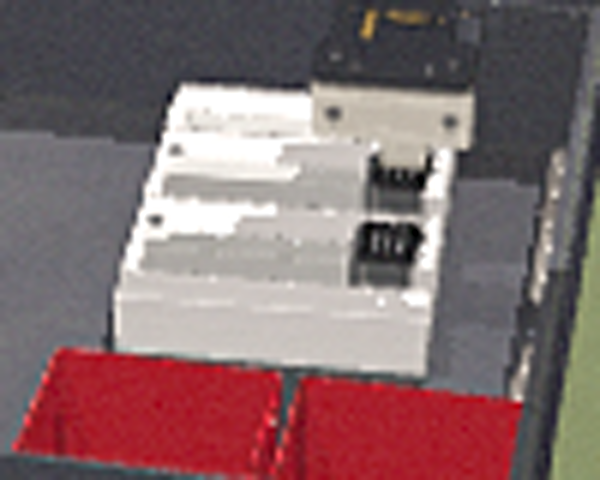

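Trays 0 and 1 have sprung up: both blanks stand proud, at crop rows about 185 and 245. The gripper hangs over pad 1. On to pad 2.

Call:
arm_command(gripper=[0,0,0,0,0], dp=[[0,-0.2,-0.7],[0,-0.8,0],[0,-0.8,0],[0,-0.83,0.3],[0,0,0.6]], twist=[0,0,0,0,0])

```text
time: 5.15
tool_pos: [438.9, 85.7, 58.6]
tcp_rot: [3.141, 0.002, -3.089]
contact_force: [0.1, -0.2, -1.0]
grip_width: 0.3
finger_force: 0.0
```

Call:
arm_command(gripper=[0,0,0,0,0], dp=[[0,0,0.3],[0,0,0.2],[0,0,0.16],[0,0,0],[0,0,0]], twist=[0,0,0,0,0])

```text
time: 5.78
tool_pos: [437.8, 86.6, 43.7]
tcp_rot: [-3.141, 0.0, -3.086]
contact_force: [-8.7, -2.6, 24.5]
grip_width: 0.6
finger_force: 12.1
```

Call:
arm_command(gripper=[45,45,45,45,45], dp=[[0,0,-0.8],[0,0,-0.8],[-0.94,0,0],[-0.94,0,0],[-0.9,0,0]], twist=[0,0,0,0,0])

```text
time: 6.4
tool_pos: [508.5, 90.7, 82.1]
tcp_rot: [3.141, 0.001, -3.087]
contact_force: [0.5, -0.1, -0.4]
grip_width: 43.4
finger_force: 0.0
```

```bash
python3 - <<'E'
from h import *
print(inframe(MAG,MY))
g=cv2.cvtColor(capture("side"),cv2.COLOR_RGB2BGR);cv2.imwrite("pics/side2c.png",cv2.resize(g[180:270,200:300],None,fx=6,fy=6,interpolation=cv2.INTER_CUBIC))
E
```

```text
[ 16.44 -64.96  82.14]
```

View pics/side2c.png

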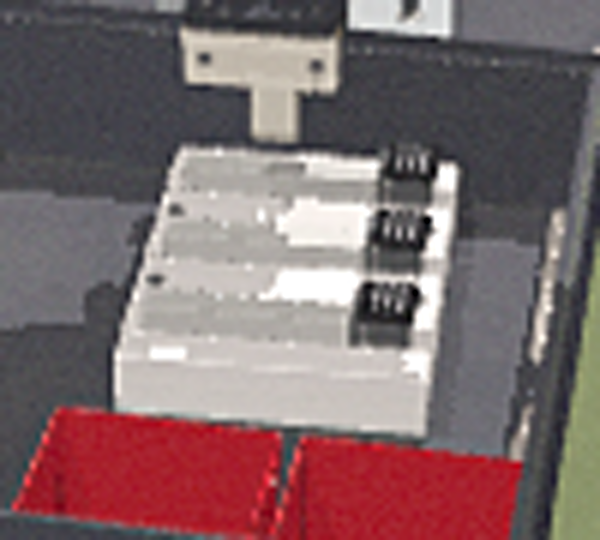

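All three trays are up and loaded, with blanks at crop rows about 175, 240 and 310. The gripper is over blank 2, so I'll go down and grip it.

Call:
arm_command(gripper=[45,45,45,0,0], dp=[[0.05,0,0.7],[0,0,0.7],[0,0,0.19],[0,0,0],[0,0,0]], twist=[0,0,0,0,0])

```text
time: 7.08
tool_pos: [506.8, 90.1, 42.9]
tcp_rot: [3.142, 0.001, -3.088]
contact_force: [-0.0, 0.2, -0.7]
grip_width: 29.5
finger_force: 0.0
```

Call:
arm_command(gripper=[0,0,0,0,0], dp=[[0,0,0],[0,0,0],[0,0,-0.3],[0,0,-1],[0,0,-1]], twist=[0,0,0,0,0])

```text
time: 7.7
tool_pos: [506.0, 89.8, 100.4]
tcp_rot: [-3.142, -0.001, -3.088]
contact_force: [-0.8, -0.7, -2.8]
grip_width: 15.3
finger_force: 30.0
```

```bash
python3 - <<'E'
from h import *
o=get_obs();print(o['grip_width'],inframe(MAG,MY))
# to bay 2 with -x 6mm, -y 5mm offset; high then down
plan(o['tool_pos'],o['tcp_rot'][2]%6.2832,[(fix(-33,-86,125),FY+np.pi,15),(fix(-33,-86,50),FY+np.pi,4)])
E
```

```text
15.272477813295083 [ 13.91 -65.65 100.36]
1 [0.03, -0.86, -0.07] -0.05
2 [0.04, -0.86, -0.07] -0.05
3 [0.04, -0.86, -0.07] -0.05
4 [0.04, -0.86, -0.07] -0.05
5 [0.05, -0.85, -0.07] -0.05
6 [0.05, -0.85, -0.07] -0.05
7 [0.05, -0.85, -0.07] -0.05
8 [0.06, -0.85, -0.07] -0.05
9 [0.06, -0.85, -0.07] -0.05
10 [0.06, -0.85, -0.07] -0.05
11 [0.07, -0.85, -0.07] -0.05
12 [0.07, -0.85, -0.07] -0.05
13 [0.07, -0.85, -0.07] -0.05
14 [0.08, -0.85, -0.07] -0.05
15 [0.08, -0.85, -0.07] -0.05
16 [0.0, -0.0, 0.75] -0.0
17 [0.0, -0.0, 0.75] -0.0
18 [0.0, -0.0, 0.75] -0.0
19 [0.0, -0.0, 0.75] -0.0
```

Call:
arm_command(gripper=[0,0,0,0,0], dp=[[0.03,-0.3,-0.8],[0.04,-1,-0.2],[0.05,-1,0],[0.05,-1,0],[0.05,-1,0]], twist=[-0.07,-0.07,-0.07,-0.07,-0.07])

```text
time: 8.32
tool_pos: [507.9, -18.5, 124.9]
tcp_rot: [3.141, -0.0, -3.057]
contact_force: [0.4, -0.2, -3.2]
grip_width: 15.7
finger_force: 30.0
```

Call:
arm_command(gripper=[0,0,0,0,0], dp=[[0.07,-1,0],[0.07,-1,0],[0.07,-1,0],[0.07,-1,0],[0.07,-1,0]], twist=[-0.06,-0.06,-0.06,-0.06,-0.06])

```text
time: 8.95
tool_pos: [511.0, -143.7, 124.8]
tcp_rot: [3.141, -0.001, -3.031]
contact_force: [-0.5, 0.5, -1.8]
grip_width: 15.4
finger_force: 30.0
```

```bash
python3 - <<'E'
from h import *
o=get_obs();print(o['grip_width'],o['finger_force'],inframe(FIX,FY),o['tcp_rot'])
plan(o['tool_pos'],o['tcp_rot'][2]%6.2832,[(fix(-33,-86,110),FY+np.pi,5),(fix(-33,-86,36),FY+np.pi,5)])
# T-handle / plate refine
E
```

```text
15.360239876295424 29.99918818473816 [-23.37   0.9  124.79] [ 3.14125067e+00 -5.82405794e-04 -3.03086561e+00]
1 [0.08, -0.7, 0.12] -0.01
2 [0.08, -0.7, 0.12] -0.01
3 [0.08, -0.7, 0.12] -0.01
4 [0.08, -0.7, 0.12] -0.01
5 [0.08, -0.7, 0.12] -0.01
6 [0.0, -0.0, 0.59] -0.0
7 [0.0, -0.0, 0.59] -0.0
8 [0.0, -0.0, 0.59] -0.0
9 [0.0, -0.0, 0.59] -0.0
10 [0.0, -0.0, 0.59] -0.0
```

Call:
arm_command(gripper=[0,0,0,0,0], dp=[[0.08,-0.7,0.12],[0.08,-0.7,0.12],[0.08,-0.7,0.12],[0.08,-0.7,0.12],[0.08,-0.7,0.12]], twist=[0,0,0,0,0])

```text
time: 9.57
tool_pos: [511.1, -232.1, 109.4]
tcp_rot: [3.141, -0.0, -3.031]
contact_force: [0.6, 0.6, -2.4]
grip_width: 15.4
finger_force: 30.0
```

Call:
arm_command(gripper=[0,0,0,0,0], dp=[[0,0,0.8],[0,0,0.8],[0,0,0.8],[0,0,0.5],[0,0,0]], twist=[0,0,0,0,0])

```text
time: 10.2
tool_pos: [510.6, -231.0, 36.4]
tcp_rot: [3.14, -0.001, -3.031]
contact_force: [-0.3, 0.6, -2.0]
grip_width: 15.3
finger_force: 30.0
```

```bash
python3 - <<'E'
from h import *
o=get_obs();print(o['grip_width'],inframe(FIX,FY),o['contact_force'])
g=cv2.cvtColor(capture("top"),cv2.COLOR_RGB2BGR);cv2.imwrite("pics/top2c.png",cv2.resize(g[135:235,260:380],None,fx=6,fy=6,interpolation=cv2.INTER_CUBIC))
E
```

```text
15.3276067703011 [-33.58 -85.76  36.38] [-0.30835022  0.5787368  -1.99638076]
```

View pics/top2c.png

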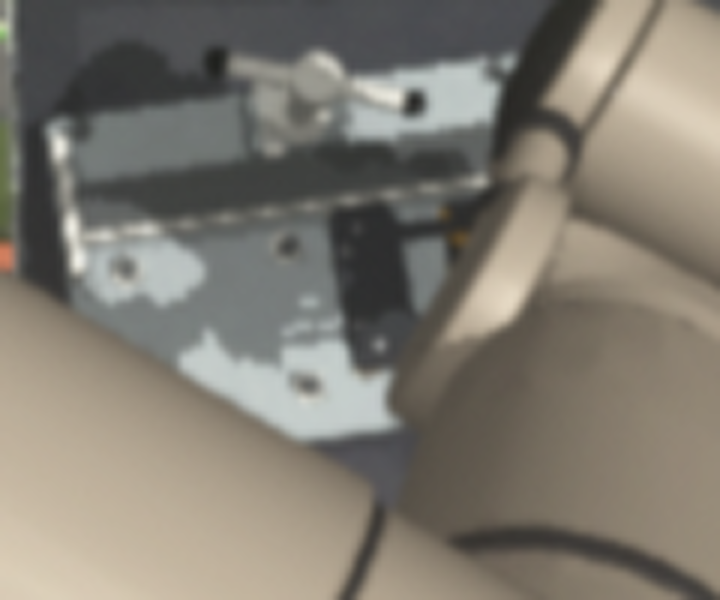

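The arm hides the bay here (only pins at crop (125,268), (288,245) and (305,383) show), so I'll register the blank by touch.

Call:
arm_command(gripper=[0,0,0,0,0], dp=[[0,0,0.1],[0,0,0.08],[0,0,0.06],[0,0,0],[0,0,0]], twist=[0,0,0,0,0])

```text
time: 10.88
tool_pos: [511.1, -231.0, 31.3]
tcp_rot: [3.142, 0.0, -3.031]
contact_force: [-0.9, 0.1, -2.4]
grip_width: 15.8
finger_force: 30.0
```

Call:
arm_command(gripper=[0,0,0,0,0], dp=[[-0.06,0,0],[-0.06,0,0],[-0.06,0,0],[-0.06,0,0],[0,0,0]], twist=[0,0,0,0,0])

```text
time: 11.5
tool_pos: [517.2, -230.3, 31.2]
tcp_rot: [3.142, 0.0, -3.031]
contact_force: [0.3, -0.1, -1.8]
grip_width: 15.4
finger_force: 30.0
```

Call:
arm_command(gripper=[0,0,0,0,0], dp=[[-0.04,0,0.03],[-0.04,0,0],[-0.04,0,0],[-0.04,0,0],[0,0,0]], twist=[0,0,0,0,0])

```text
time: 12.12
tool_pos: [517.9, -230.2, 30.7]
tcp_rot: [3.14, -0.006, -3.03]
contact_force: [-14.4, -3.1, 8.5]
grip_width: 16.1
finger_force: 30.0
```

Call:
arm_command(gripper=[0,0,0,0,0], dp=[[0.02,0.06,0],[0,0.06,0],[0,0.05,0],[0,0.04,0],[0,0,0]], twist=[0,0,0,0,0])

```text
time: 12.75
tool_pos: [517.6, -227.8, 30.8]
tcp_rot: [-3.139, -0.004, -3.031]
contact_force: [-13.0, -12.7, 3.5]
grip_width: 15.7
finger_force: 30.3
```

Call:
arm_command(gripper=[0,0,0,0,0], dp=[[0,0.04,0],[0,0.04,0],[0,0,0],[0,0,0],[0,0,0]], twist=[0,0,0,0,0])

```text
time: 13.38
tool_pos: [517.5, -226.5, 30.8]
tcp_rot: [-3.138, -0.004, -3.031]
contact_force: [-12.4, -15.9, 2.5]
grip_width: 15.4
finger_force: 30.2
```

Call:
arm_command(gripper=[0,0,0,0,0], dp=[[0,0.04,0],[0,0.04,0],[0,0,0],[0,0,0],[0,0,0]], twist=[0,0,0,0,0])

```text
time: 14.0
tool_pos: [517.5, -226.1, 30.8]
tcp_rot: [-3.135, -0.003, -3.031]
contact_force: [-12.6, -22.3, 0.5]
grip_width: 15.5
finger_force: 30.1
```

Call:
arm_command(gripper=[26,26,26,26,26], dp=[[0,0,0],[0,0,0],[0,0,0],[0,0.06,0],[0,0.06,0]], twist=[0,0,0,0,0])

```text
time: 14.62
tool_pos: [519.8, -220.1, 31.0]
tcp_rot: [-3.137, 0.001, -3.03]
contact_force: [-3.0, -15.0, -0.9]
grip_width: 26.1
finger_force: 7.5
```

Call:
arm_command(gripper=[26,26,26,26,26], dp=[[0,0.04,0],[0,0.04,0],[0,0.02,0],[0,0,0],[0,0,0]], twist=[0,0,0,0,0])

```text
time: 15.25
tool_pos: [519.8, -219.9, 31.1]
tcp_rot: [-3.134, 0.002, -3.03]
contact_force: [-3.2, -21.1, -2.8]
grip_width: 26.3
finger_force: 10.0
```

Call:
arm_command(gripper=[26,26,26,45,45], dp=[[0,-0.14,0],[0,-0.16,0],[0,0,-0.5],[0,0,-1],[0,0,-1]], twist=[0,0,0,0,0])

```text
time: 15.88
tool_pos: [519.9, -222.0, 94.3]
tcp_rot: [3.141, 0.0, -3.03]
contact_force: [0.6, -0.4, -0.4]
grip_width: 41.4
finger_force: 0.0
```

Call:
arm_command(gripper=[45,45,45,45,45], dp=[[0,1,-1],[0,1,-0.3],[-0.05,1,0],[-0.05,1,0],[-0.05,1,0]], twist=[0,0.06,0.06,0.06,0.06])

```text
time: 16.5
tool_pos: [510.4, -96.5, 126.4]
tcp_rot: [3.141, 0.001, -3.051]
contact_force: [0.1, 0.5, -0.5]
grip_width: 44.9
finger_force: 0.0
```

Call:
arm_command(gripper=[45,45,45,45,45], dp=[[-0.05,1,0],[-0.05,1,0],[-0.05,1,0],[-0.05,1,0],[-0.05,1,0]], twist=[0.08,0.08,0.08,0.08,0.08])

```text
time: 17.12
tool_pos: [507.1, 28.6, 126.3]
tcp_rot: [3.141, 0.001, -3.086]
contact_force: [0.2, -0.3, -0.2]
grip_width: 44.7
finger_force: 0.0
```

```bash
python3 - <<'E'
from h import *
o=get_obs();print(o['grip_width'],inframe(MAG,MY),o['tcp_rot'])
plan(o['tool_pos'],o['tcp_rot'][2]%6.2832,[(mag(15,0.3,100),MY+np.pi,5),(mag(15,0.3,42),MY+np.pi,5)])
g=cv2.cvtColor(capture("top"),cv2.COLOR_RGB2BGR);cv2.imwrite("pics/top3.png",g);cv2.imwrite("pics/top3c.png",cv2.resize(g[135:255,165:375],None,fx=3.8,fy=3.8,interpolation=cv2.INTER_CUBIC))
E
```

```text
44.65520714726099 [  11.52 -126.87  126.34] [ 3.14114557e+00  8.22055592e-04 -3.08632832e+00]
1 [-0.03, 1.02, 0.21] -0.0
2 [-0.03, 1.02, 0.21] -0.0
3 [-0.03, 1.02, 0.21] -0.0
4 [-0.03, 1.02, 0.21] -0.0
5 [-0.03, 1.02, 0.21] -0.0
6 [0.0, -0.0, 0.46] -0.0
7 [0.0, -0.0, 0.46] -0.0
8 [0.0, -0.0, 0.46] -0.0
9 [0.0, -0.0, 0.46] -0.0
10 [0.0, -0.0, 0.46] -0.0
```

View pics/top3c.png

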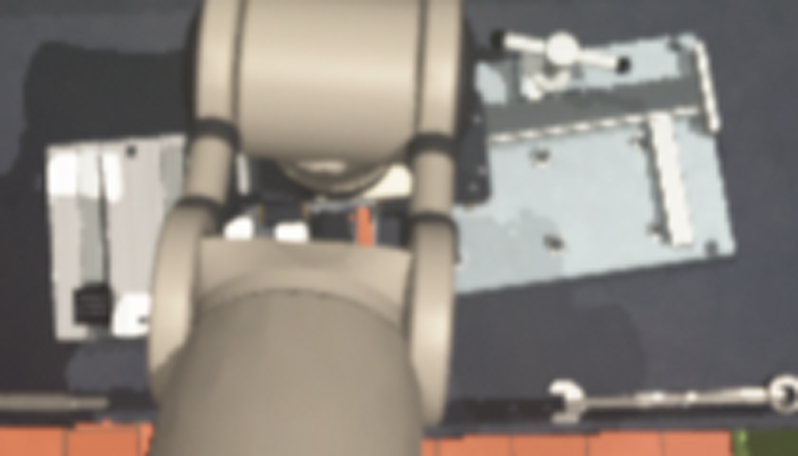

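The blank lies in bay 2, from crop (660,115) to (680,245), against the rail and beside both pins. Blank 0 is still in place. I'll fetch blank 1.

Call:
arm_command(gripper=[45,45,45,45,45], dp=[[-0.03,1,0.2],[-0.03,1,0.2],[-0.03,1,0.2],[-0.03,1,0.2],[-0.03,1,0.2]], twist=[0,0,0,0,0])

```text
time: 17.8
tool_pos: [504.0, 153.2, 101.1]
tcp_rot: [3.141, 0.001, -3.086]
contact_force: [-0.2, -0.9, 0.5]
grip_width: 44.9
finger_force: 0.0
```

Call:
arm_command(gripper=[45,45,45,45,0], dp=[[0,0.08,0.8],[0,0,0.8],[0,0,0.5],[0,0,0.24],[0,0,0]], twist=[0,0,0,0,0])

```text
time: 18.42
tool_pos: [504.1, 154.0, 42.1]
tcp_rot: [3.141, -0.0, -3.087]
contact_force: [-0.6, -0.2, 0.7]
grip_width: 38.7
finger_force: 0.0
```

Call:
arm_command(gripper=[0,0,0,0,0], dp=[[0,0,0],[0,0,0],[0,0,0],[0,0,-0.3],[0,0,-1]], twist=[0,0,0,0,0])

```text
time: 19.05
tool_pos: [503.2, 153.7, 74.0]
tcp_rot: [-3.141, -0.003, -3.087]
contact_force: [-0.1, 1.0, -1.4]
grip_width: 15.9
finger_force: 30.0
```

```bash
python3 - <<'E'
from h import *
o=get_obs();print(o['grip_width'],inframe(MAG,MY),o['tcp_rot'][2])
plan(o['tool_pos'],o['tcp_rot'][2]%6.2832,[(fix(-33,-8,125),FY+np.pi,10)])
E
```

```text
15.942626873168809 [14.75 -1.72 74.01] -3.0867156538276608
1 [0.07, -1.23, -0.2] -0.07
2 [0.08, -1.23, -0.2] -0.07
3 [0.09, -1.23, -0.2] -0.07
4 [0.09, -1.23, -0.2] -0.07
5 [0.1, -1.23, -0.2] -0.07
6 [0.11, -1.22, -0.2] -0.07
7 [0.11, -1.22, -0.2] -0.07
8 [0.12, -1.22, -0.2] -0.07
9 [0.13, -1.22, -0.2] -0.07
10 [0.14, -1.22, -0.2] -0.07
```

Call:
arm_command(gripper=[0,0,0,0,0], dp=[[0,0,-1],[0.06,-1,-1],[0.06,-1,0],[0.07,-1,0],[0.07,-1,0]], twist=[0,-0.06,-0.06,-0.06,-0.06])

```text
time: 19.68
tool_pos: [503.5, 52.9, 124.9]
tcp_rot: [-3.141, -0.0, -3.065]
contact_force: [0.3, -0.1, -1.6]
grip_width: 15.3
finger_force: 30.0
```

Call:
arm_command(gripper=[0,0,0,0,0], dp=[[0.07,-1,0],[0.08,-1,0],[0.08,-1,0],[0.09,-1,0],[0.09,-1,0]], twist=[-0.06,-0.06,-0.06,-0.06,-0.06])

```text
time: 20.3
tool_pos: [504.0, -72.6, 124.7]
tcp_rot: [-3.141, -0.0, -3.039]
contact_force: [-0.4, 1.0, -2.4]
grip_width: 15.4
finger_force: 30.0
```

Call:
arm_command(gripper=[0,0,0,0,0], dp=[[0.1,-1,0],[0.1,-1,0],[0.1,-1,0],[0,-0.25,0.5],[0,0,1]], twist=[-0.06,-0.06,0,0,0])

```text
time: 20.92
tool_pos: [505.9, -153.5, 86.7]
tcp_rot: [-3.141, 0.001, -3.03]
contact_force: [0.3, -0.0, -1.1]
grip_width: 15.7
finger_force: 30.0
```

```bash
python3 - <<'E'
from h import *
o=get_obs();print(o['grip_width'],inframe(FIX,FY),o['tcp_rot'][2])
plan(o['tool_pos'],o['tcp_rot'][2]%6.2832,[(fix(-30,-7,31),FY+np.pi,4)])
E
```

```text
15.691043763290294 [-29.55  -8.16  86.7 ] -3.03011289094116
1 [0.0, 0.01, 0.56] -0.01
2 [0.0, 0.01, 0.56] -0.01
3 [0.0, 0.01, 0.56] -0.01
4 [0.0, 0.01, 0.56] -0.01
```

Call:
arm_command(gripper=[0,0,0,0,0], dp=[[0.02,0,0.8],[0,0,0.8],[0,0,0.45],[0,0,0.17],[0,0,0.03]], twist=[0,0,0,0,0])

```text
time: 21.55
tool_pos: [505.0, -152.9, 30.9]
tcp_rot: [3.141, -0.0, -3.029]
contact_force: [-0.3, 0.2, 0.3]
grip_width: 15.6
finger_force: 30.0
```

Call:
arm_command(gripper=[0,0,0,0,0], dp=[[-0.06,0,0],[-0.06,0,0],[-0.05,0,0],[-0.04,0,0],[0,0,0]], twist=[0,0,0,0,0])

```text
time: 22.18
tool_pos: [510.1, -152.8, 30.8]
tcp_rot: [-3.142, -0.0, -3.029]
contact_force: [-2.9, -0.6, 4.0]
grip_width: 15.7
finger_force: 30.0
```

Call:
arm_command(gripper=[0,0,0,0,0], dp=[[-0.04,0,0],[-0.04,0,0],[-0.04,0,0],[0,0,0],[0,0,0]], twist=[0,0,0,0,0])

```text
time: 22.8
tool_pos: [510.2, -152.7, 30.8]
tcp_rot: [3.141, -0.006, -3.029]
contact_force: [-14.8, -4.7, 10.5]
grip_width: 15.6
finger_force: 30.0
```

Call:
arm_command(gripper=[0,0,0,0,0], dp=[[0,0.06,0],[0,0.06,0],[0,0.05,0],[0,0.05,0],[0,0,0]], twist=[0,0,0,0,0])

```text
time: 23.42
tool_pos: [509.8, -149.4, 30.5]
tcp_rot: [-3.14, -0.006, -3.029]
contact_force: [-14.2, -14.6, 5.8]
grip_width: 15.6
finger_force: 30.2
```

Call:
arm_command(gripper=[0,0,0,0,0], dp=[[0,0.06,0],[0,0.05,0],[0,0.05,0],[0,0.04,0],[0,0,0]], twist=[0,0,0,0,0])

```text
time: 24.05
tool_pos: [509.5, -146.4, 30.6]
tcp_rot: [-3.137, -0.005, -3.029]
contact_force: [-15.6, -24.2, 1.6]
grip_width: 15.6
finger_force: 30.1
```

Call:
arm_command(gripper=[26,26,26,26,26], dp=[[0,0,0],[0,0,0],[0,0,0],[0,0.06,0],[0,0.06,0]], twist=[0,0,0,0,0])

```text
time: 24.68
tool_pos: [512.6, -140.4, 31.0]
tcp_rot: [-3.138, 0.001, -3.028]
contact_force: [-1.6, -12.5, -1.6]
grip_width: 25.8
finger_force: 6.1
```

Call:
arm_command(gripper=[26,26,26,26,26], dp=[[0,0.03,0],[0,0.03,0],[0,0.02,0],[0,0,0],[0,0,0]], twist=[0,0,0,0,0])

```text
time: 25.3
tool_pos: [512.6, -140.2, 31.2]
tcp_rot: [-3.136, 0.002, -3.028]
contact_force: [-1.3, -15.2, -1.9]
grip_width: 26.2
finger_force: 8.0
```

Call:
arm_command(gripper=[26,26,26,45,45], dp=[[0,-0.14,0],[0,-0.16,0],[0,0,-0.5],[0,0,-1],[0,0,-1]], twist=[0,0,0,0,0])

```text
time: 25.92
tool_pos: [512.4, -143.9, 94.6]
tcp_rot: [3.141, 0.0, -3.029]
contact_force: [0.4, 1.2, 0.1]
grip_width: 41.2
finger_force: 0.0
```

```bash
python3 - <<'E'
from h import *
o=get_obs();print(o['time'],o['grip_width'],inframe(FIX,FY),o['tcp_rot'][2])
plan(o['tool_pos'],o['tcp_rot'][2]%6.2832,[(mag(15,65,100),MY+np.pi,15)])
E
```

```text
25.925 41.174862047725 [-21.96   0.63  94.56] -3.0287828420467604
1 [-0.08, 0.97, -0.01] 0.04
2 [-0.07, 0.97, -0.01] 0.04
3 [-0.07, 0.97, -0.01] 0.04
4 [-0.06, 0.97, -0.01] 0.04
5 [-0.06, 0.97, -0.01] 0.04
6 [-0.06, 0.97, -0.01] 0.04
7 [-0.05, 0.97, -0.01] 0.04
8 [-0.05, 0.97, -0.01] 0.04
9 [-0.05, 0.97, -0.01] 0.04
10 [-0.04, 0.97, -0.01] 0.04
11 [-0.04, 0.97, -0.01] 0.04
12 [-0.04, 0.97, -0.01] 0.04
13 [-0.03, 0.97, -0.01] 0.04
14 [-0.03, 0.97, -0.01] 0.04
15 [-0.02, 0.97, -0.01] 0.04
```

Call:
arm_command(gripper=[45,45,45,45,45], dp=[[-0.08,0.97,-0.8],[-0.07,0.97,0],[-0.07,0.97,0],[-0.06,0.97,0],[-0.06,0.97,0]], twist=[0.04,0.04,0.04,0.04,0.04])

```text
time: 26.55
tool_pos: [508.1, -21.6, 114.1]
tcp_rot: [3.141, 0.001, -3.046]
contact_force: [0.2, -0.7, -0.7]
grip_width: 45.0
finger_force: 0.0
```

Call:
arm_command(gripper=[45,45,45,45,45], dp=[[-0.06,0.97,0],[-0.05,0.97,0],[-0.05,0.97,0],[-0.05,0.97,0],[-0.04,0.97,0]], twist=[0.04,0.04,0.04,0.04,0.04])

```text
time: 27.18
tool_pos: [503.5, 99.7, 114.1]
tcp_rot: [3.141, 0.001, -3.064]
contact_force: [0.2, -0.8, -0.2]
grip_width: 45.0
finger_force: 0.0
```

Call:
arm_command(gripper=[45,45,45,45,45], dp=[[-0.04,0.97,0],[-0.04,0.97,0],[-0.03,0.97,0.2],[-0.03,0.97,0.3],[-0.02,0.97,0.3]], twist=[0.04,0.04,0.04,0.04,0.04])

```text
time: 27.8
tool_pos: [498.9, 221.0, 94.0]
tcp_rot: [3.141, 0.001, -3.081]
contact_force: [-0.2, 0.3, 0.1]
grip_width: 44.9
finger_force: 0.0
```

```bash
python3 - <<'E'
from h import *
o=get_obs();print(o['time'],o['grip_width'],inframe(MAG,MY),o['tcp_rot'][2])
plan(o['tool_pos'],o['tcp_rot'][2]%6.2832,[(mag(15,65,42),MY+np.pi,4)])
im=[]
for n,b in (("side",(180,270,180,300)),("top",(135,255,165,375))):
    g=cv2.cvtColor(capture(n),cv2.COLOR_RGB2BGR)[b[0]:b[1],b[2]:b[3]]; im.append(cv2.resize(g,(500,300),interpolation=cv2.INTER_CUBIC))
cv2.imwrite("pics/v4.png",np.vstack(im))
E
```

```text
27.8 44.90812469396744 [14.23 65.7  93.95] -3.0811100650372416
1 [-0.01, -0.01, 0.52] 0.01
2 [-0.01, -0.01, 0.52] 0.01
3 [-0.01, -0.01, 0.52] 0.01
4 [-0.01, -0.01, 0.52] 0.01
```

View pics/v4.png

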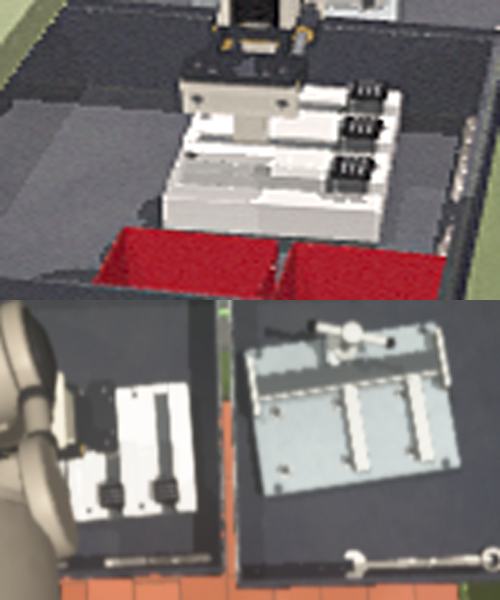

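The side view shows the gripper over blank 0. The top view shows blanks in bays 1 and 2, straight and against the rail. I'll pick blank 0.

Call:
arm_command(gripper=[45,45,45,45,0], dp=[[-0.02,-0.02,0.8],[0,0,0.8],[0,0,0.3],[0,0,0.18],[0,0,0]], twist=[0.06,0,0,0,0])

```text
time: 28.52
tool_pos: [499.9, 219.2, 41.7]
tcp_rot: [3.141, 0.001, -3.087]
contact_force: [0.3, 0.9, 0.3]
grip_width: 39.3
finger_force: 0.0
```

Call:
arm_command(gripper=[0,0,0,0,0], dp=[[0,0,0],[0,0,0],[0,0,0],[0,0,-0.3],[0,0,-1]], twist=[0,0,0,0,0])

```text
time: 29.15
tool_pos: [498.5, 218.8, 73.0]
tcp_rot: [-3.141, -0.004, -3.087]
contact_force: [0.0, -0.1, -1.9]
grip_width: 15.5
finger_force: 30.0
```

```bash
python3 - <<'E'
from h import *
o=get_obs();print(o['grip_width'],inframe(MAG,MY),o['tcp_rot'][2])
plan(o['tool_pos'],o['tcp_rot'][2]%6.2832,[(fix(-30,72,125),FY+np.pi,12)])
E
```

```text
15.51680081000818 [13.73 63.51 72.97] -3.086758281225702
1 [0.06, -0.97, -0.17] -0.06
2 [0.07, -0.97, -0.17] -0.06
3 [0.07, -0.97, -0.17] -0.06
4 [0.07, -0.97, -0.17] -0.06
5 [0.08, -0.97, -0.17] -0.06
6 [0.08, -0.97, -0.17] -0.06
7 [0.09, -0.97, -0.17] -0.06
8 [0.09, -0.97, -0.17] -0.06
9 [0.1, -0.97, -0.17] -0.06
10 [0.1, -0.97, -0.17] -0.06
11 [0.11, -0.97, -0.17] -0.06
12 [0.11, -0.97, -0.17] -0.06
```

Call:
arm_command(gripper=[0,0,0,0,0], dp=[[0,0,-1],[0.06,-0.97,-1],[0.07,-0.97,0],[0.07,-0.97,0],[0.07,-0.97,0]], twist=[0,-0.06,-0.06,-0.06,-0.06])

```text
time: 29.78
tool_pos: [498.6, 121.1, 123.9]
tcp_rot: [-3.141, -0.0, -3.065]
contact_force: [0.2, -0.2, -2.4]
grip_width: 15.7
finger_force: 30.0
```

Call:
arm_command(gripper=[0,0,0,0,0], dp=[[0.08,-0.97,0],[0.08,-0.97,0],[0.09,-0.97,0],[0.09,-0.97,0],[0.1,-0.97,0]], twist=[-0.06,-0.06,-0.06,-0.06,-0.06])

```text
time: 30.4
tool_pos: [498.1, -0.6, 123.9]
tcp_rot: [3.142, -0.0, -3.039]
contact_force: [0.2, 0.2, -2.9]
grip_width: 16.1
finger_force: 30.0
```

Call:
arm_command(gripper=[0,0,0,0,0], dp=[[0.1,-0.97,0],[0.11,-0.97,0],[0.11,-0.97,0],[0,0,0.6],[0,0,0.9]], twist=[-0.06,-0.06,-0.06,0,0])

```text
time: 31.02
tool_pos: [498.2, -72.7, 85.7]
tcp_rot: [3.141, 0.001, -3.025]
contact_force: [0.1, 0.5, -3.1]
grip_width: 15.7
finger_force: 30.0
```

```bash
python3 - <<'E'
from h import *
o=get_obs();print(o['grip_width'],inframe(FIX,FY),o['tcp_rot'][2])
plan(o['tool_pos'],o['tcp_rot'][2]%6.2832,[(fix(-30.5,72,30.8),FY+np.pi,4)])
E
```

```text
15.686947435061608 [-28.03  72.97  85.7 ] -3.0247079456636645
1 [0.02, -0.01, 0.55] 0.01
2 [0.02, -0.01, 0.55] 0.01
3 [0.02, -0.01, 0.55] 0.01
4 [0.02, -0.01, 0.55] 0.01
```

Call:
arm_command(gripper=[0,0,0,0,0], dp=[[0.08,-0.02,0.8],[0,0,0.8],[0,0,0.42],[0,0,0.17],[0,0,0.03]], twist=[0.04,0,0,0,0])

```text
time: 31.65
tool_pos: [496.5, -73.5, 30.8]
tcp_rot: [3.142, 0.0, -3.027]
contact_force: [0.6, 0.0, -1.2]
grip_width: 15.8
finger_force: 30.0
```

Call:
arm_command(gripper=[0,0,0,0,0], dp=[[-0.05,0,0],[-0.05,0,0],[-0.04,0,0],[-0.04,0,0],[0,0,0]], twist=[0,0,0,0,0])

```text
time: 32.28
tool_pos: [499.2, -73.2, 30.6]
tcp_rot: [3.141, -0.003, -3.027]
contact_force: [-6.2, -3.4, -0.2]
grip_width: 15.6
finger_force: 30.0
```

Call:
arm_command(gripper=[0,0,0,0,0], dp=[[-0.04,0,0],[-0.04,0,0],[0,0,0],[0,0.06,0],[0,0.06,0]], twist=[0,0,0,0,0])

```text
time: 32.9
tool_pos: [499.0, -70.7, 30.0]
tcp_rot: [3.141, -0.007, -3.027]
contact_force: [-11.6, -8.6, -1.2]
grip_width: 15.7
finger_force: 30.1
```

Call:
arm_command(gripper=[0,0,0,0,0], dp=[[0,0.06,0],[0,0.06,0],[0,0.06,0],[0,0.05,0],[0,0,0]], twist=[0,0,0,0,0])

```text
time: 33.52
tool_pos: [498.6, -66.9, 29.9]
tcp_rot: [-3.139, -0.007, -3.027]
contact_force: [-12.3, -17.9, -3.1]
grip_width: 15.6
finger_force: 30.0
```

Call:
arm_command(gripper=[0,0,0,26,26], dp=[[0,0.04,0],[0,0.02,0],[0,0,0],[0,0,0],[0,0,0]], twist=[0,0,0,0,0])

```text
time: 34.15
tool_pos: [502.3, -63.0, 31.1]
tcp_rot: [-3.141, 0.002, -3.028]
contact_force: [0.3, -0.5, -0.5]
grip_width: 25.6
finger_force: 0.0
```

Call:
arm_command(gripper=[26,26,26,26,26], dp=[[0,0.06,0],[0,0.06,0],[0,0.04,0],[0,0.02,0],[0,0,0]], twist=[0,0,0,0,0])

```text
time: 34.78
tool_pos: [502.3, -61.0, 31.3]
tcp_rot: [-3.137, 0.002, -3.026]
contact_force: [-0.7, -16.1, 0.4]
grip_width: 26.0
finger_force: 7.8
```

Call:
arm_command(gripper=[26,26,26,26,0], dp=[[0,-0.12,0],[0,-0.12,0],[0,0,-0.6],[0,0,-1],[0,0,-1]], twist=[0,0,0,0,0])

```text
time: 35.4
tool_pos: [501.9, -63.8, 97.3]
tcp_rot: [3.141, 0.0, -3.027]
contact_force: [1.0, 0.0, 0.8]
grip_width: 19.8
finger_force: 0.0
```

Call:
arm_command(gripper=[0,0,0,0,0], dp=[[0,1,-1],[0,1,-1],[0,1,0],[0,1,0],[0,1,0]], twist=[0,0,0,0,0])

```text
time: 36.02
tool_pos: [487.4, 61.2, 146.9]
tcp_rot: [3.141, 0.001, -3.027]
contact_force: [0.5, 0.7, -0.9]
grip_width: 0.8
finger_force: 0.0
```

```bash
python3 - <<'E'
from h import *
g=cv2.cvtColor(capture("top"),cv2.COLOR_RGB2BGR);cv2.imwrite("pics/top5.png",g)
h=g.copy()
cv2.imwrite("pics/top5c.png",cv2.resize(g[135:225,260:370],None,fx=6.5,fy=6.5,interpolation=cv2.INTER_CUBIC))
o=get_obs();print(o['tool_pos'],o['time'])
E
```

```text
[486.82749291  63.52457218 146.83636142] 36.075
```

View pics/top5c.png

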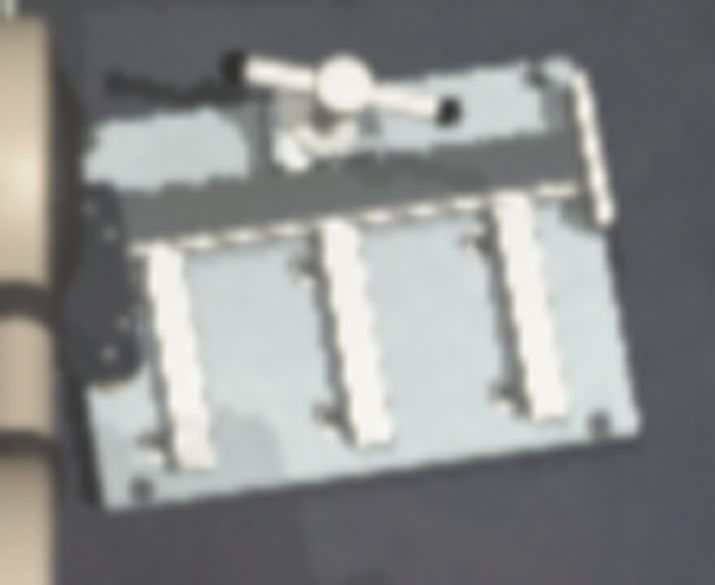

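The picture shows all three blanks straight against the rail and beside their pins: bay 0 at crop (180,360), bay 1 at (355,335), bay 2 at (530,305). The hub is at (343,83). I'll check the numbers and plan the handle push.

```bash
cat > chk.py <<'E'
from h import *
def blanks(g):
    k=cv2.cvtColor(g,cv2.COLOR_BGR2GRAY); m=((k>225)*255).astype(np.uint8); m[:165]=0;m[:,:275]=0;m[225:]=0;m[:,355:]=0
    cs,_=cv2.findContours(m,cv2.RETR_EXTERNAL,cv2.CHAIN_APPROX_NONE)
    for c in cs:
        if cv2.contourArea(c)<60: continue
        P=np.array([ray("top",a[0],40)[:2] for a in c],np.float32); r=cv2.minAreaRect(P)
        v=np.array(r[0])-FIX; c_,s_=np.cos(FY),np.sin(FY)
        print("blank fix",np.round([c_*v[0]+s_*v[1],-s_*v[0]+c_*v[1]],1),np.round(r[1],1),round(r[2],1))
E
python3 - <<'E'
from chk import *
g=cv2.imread("pics/top5.png"); blanks(g)
f=lambda u,v:ray("top",(260+(u+.5)/6.5-.5,135+(v+.5)/6.5-.5),117)
print("hub",f(343,83))
C=(71,-1.3); r=36
A=np.radians([125]+list(range(95,-296,-30)))
P=[fix(C[0]+r*np.cos(a),C[1]+r*np.sin(a),99) for a in A]
o=get_obs(); y=o['tcp_rot'][2]%6.2832
plan(o['tool_pos'],y,[(P[0]+[0,0,41],FY+np.pi,8),(P[0],FY+np.pi,2)]+[(p,FY+np.pi,1) for p in P[1:]])
E
```

```text
blank fix [-24.2  78.7] [96.9 14.5] 7.2
blank fix [-25.   -2.1] [99.8 16.7] 6.8
blank fix [-24.2 -82.3] [100.3  16.9] 6.8
hub [ 603.94498382 -134.42148935  117.        ]
1 [-0.37, -0.91, 0.03] 0.0
2 [-0.37, -0.91, 0.03] 0.0
3 [-0.37, -0.91, 0.03] 0.0
4 [-0.37, -0.91, 0.03] 0.0
5 [-0.37, -0.91, 0.03] 0.0
6 [-0.37, -0.91, 0.03] 0.0
7 [-0.37, -0.91, 0.03] 0.0
8 [-0.37, -0.91, 0.03] 0.0
9 [0.0, -0.0, 0.82] 0.0
10 [-0.0, -0.0, 0.82] 0.0
11 [-0.7, 0.25, 0.0] -0.0
12 [-0.73, -0.13, -0.0] -0.0
13 [-0.57, -0.48, -0.0] -0.0
14 [-0.25, -0.7, -0.0] -0.0
15 [0.13, -0.73, -0.0] -0.0
16 [0.48, -0.57, -0.0] -0.0
17 [0.7, -0.25, -0.0] -0.0
18 [0.73, 0.13, 0.0] -0.0
19 [0.57, 0.48, 0.0] -0.0
20 [0.25, 0.7, 0.0] -0.0
21 [-0.13, 0.73, 0.0] -0.0
22 [-0.48, 0.57, 0.0] -0.0
23 [-0.7, 0.25, 0.0] -0.0
24 [-0.73, -0.13, -0.0] -0.0
```

Call:
arm_command(gripper=[0,0,0,0,0], dp=[[-0.37,-0.91,0.03],[-0.37,-0.91,0.03],[-0.37,-0.91,0.03],[-0.37,-0.91,0.03],[-0.37,-0.91,0.03]], twist=[0,0,0,0,0])

```text
time: 36.7
tool_pos: [547.1, -48.9, 142.4]
tcp_rot: [-3.142, 0.001, -3.027]
contact_force: [-0.3, 0.1, -1.3]
grip_width: 0.5
finger_force: 0.0
```

Call:
arm_command(gripper=[0,0,0,0,0], dp=[[-0.37,-0.91,0.03],[-0.37,-0.91,0.03],[-0.37,-0.91,0.03],[0,0,0.82],[0,0,0.82]], twist=[0,0,0,0,0])

```text
time: 37.33
tool_pos: [582.1, -113.4, 98.4]
tcp_rot: [3.141, 0.0, -3.028]
contact_force: [-2.8, 2.6, 3.2]
grip_width: 0.2
finger_force: 2.0
```

```bash
python3 - <<'E'
from chk import *
print(inframe(FIX,FY), "want",71+36*np.cos(np.radians(125)),-1.3+36*np.sin(np.radians(125)),get_obs()['contact_force'])
E
```

```text
[50.71 22.96 98.35] want 50.35124829136234 28.1894735944037 [-2.7960494   2.61751763  3.17446081]
```

Call:
arm_command(gripper=[0,0,0,0,0], dp=[[0,0.2,0],[0,0,0],[0,0,0],[-0.1,0,0],[0,0,0]], twist=[0,0,0,0,0])

```text
time: 37.95
tool_pos: [584.1, -107.3, 99.1]
tcp_rot: [-3.141, 0.001, -3.027]
contact_force: [0.0, -0.6, -0.2]
grip_width: 0.3
finger_force: 0.0
```

```bash
python3 - <<'E'
from chk import *
print(inframe(FIX,FY))
g=[]
for n,b in (("side",(130,230,190,310)),("top",(120,220,250,370))):
    g.append(cv2.resize(cv2.cvtColor(capture(n),cv2.COLOR_RGB2BGR)[b[0]:b[1],b[2]:b[3]],None,fx=3.3,fy=3.3,interpolation=cv2.INTER_CUBIC))
cv2.imwrite("pics/v6.png",np.hstack(g))
E
```

```text
[53.44 28.87 99.1 ]
```

View pics/v6.png

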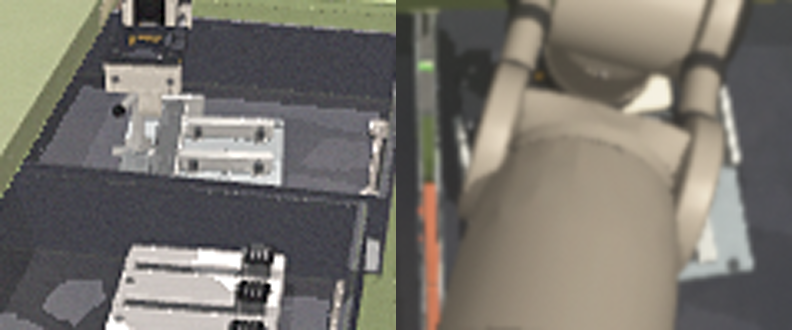

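The side view shows the closed fingers beside the handle, whose far ball is at (118,108), and the force is back to zero. Starting the orbit push.

Call:
arm_command(gripper=[0,0,0,0,0], dp=[[-0.37,0.18,0],[-0.37,0.1,0],[-0.37,-0.1,0],[-0.37,-0.1,0],[0,0,0]], twist=[0,0,0,0,0])

```text
time: 38.67
tool_pos: [620.8, -100.3, 98.5]
tcp_rot: [3.141, 0.0, -3.027]
contact_force: [-0.5, 1.8, 0.7]
grip_width: 0.6
finger_force: 1.1
```

```bash
cat > w.py <<'E'
from chk import *
p=inframe(FIX,FY); d=p[:2]-[71,-1.3]; print(p,"r",np.hypot(*d),"ang",np.degrees(np.arctan2(d[1],d[0])),get_obs()['contact_force'])
E
python3 w.py
```

```text
[90.7  31.61 98.53] r 38.35567884942202 ang 59.09516600153862 [-0.51472442  1.81391983  0.69065246]
```

Call:
arm_command(gripper=[0,0,0,0,0], dp=[[-0.54,-0.54,0],[-0.2,-0.74,0],[0.2,-0.74,0],[0.54,-0.54,0],[0.74,-0.2,0]], twist=[0,0,0,0,0])

```text
time: 39.3
tool_pos: [612.0, -171.2, 99.2]
tcp_rot: [-3.141, 0.006, -3.028]
contact_force: [8.5, 3.5, 1.3]
grip_width: 0.7
finger_force: 3.6
```

```bash
python3 w.py
```

```text
[ 73.92 -37.84  99.17] r 36.65648646556296 ang -85.43106455856616 [8.50005345 3.52471158 1.2572845 ]
```

Call:
arm_command(gripper=[0,0,0,0,0], dp=[[0.74,0.2,0],[0.54,0.54,0],[0.2,0.74,0],[-0.2,0.74,0],[-0.54,0.54,0]], twist=[0,0,0,0,0])

```text
time: 39.92
tool_pos: [583.7, -106.3, 99.6]
tcp_rot: [-3.138, 0.001, -3.028]
contact_force: [-2.3, -5.7, 1.5]
grip_width: 0.5
finger_force: 2.4
```

```bash
python3 w.py
```

```text
[53.13 29.88 99.64] r 35.93785330261116 ang 119.818048367061 [-2.34378068 -5.72464792  1.45536245]
```

Call:
arm_command(gripper=[0,0,0,0,0], dp=[[-0.74,0.22,0],[-0.74,-0.2,0],[-0.54,-0.54,0],[-0.2,-0.74,0],[0.1,-0.37,0]], twist=[0,0,0,0,0])

```text
time: 40.55
tool_pos: [641.3, -139.0, 98.7]
tcp_rot: [3.14, 0.001, -3.027]
contact_force: [-0.1, 4.3, 1.3]
grip_width: 0.5
finger_force: 2.1
```

```bash
python3 w.py
```

```text
[106.68  -9.13  98.65] r 36.52904734591364 ang -12.377393952219798 [-0.0693651   4.26127948  1.3153984 ]
```

Call:
arm_command(gripper=[0,0,0,0,0], dp=[[0.06,-0.18,0],[0.08,-0.17,0],[0.11,-0.16,0],[0.12,-0.14,0],[0.14,-0.13,0]], twist=[0,0,0,0,0])

```text
time: 41.18
tool_pos: [630.2, -160.3, 98.8]
tcp_rot: [3.141, 0.0, -3.027]
contact_force: [1.3, 4.2, 1.4]
grip_width: 0.1
finger_force: 1.6
```

```bash
python3 w.py
```

```text
[ 93.19 -28.99  98.76] r 35.484252845452446 ang -51.29227926155632 [1.27324306 4.18189618 1.37500795]
```

Call:
arm_command(gripper=[0,0,0,0,0], dp=[[0.12,-0.12,0],[0.12,-0.08,0],[0.08,-0.04,0],[0.06,-0.02,0],[0,0,0]], twist=[0,0,0,0,0])

```text
time: 41.8
tool_pos: [624.6, -166.8, 99.1]
tcp_rot: [3.141, 0.007, -3.027]
contact_force: [11.8, 7.6, -3.0]
grip_width: 0.7
finger_force: 6.5
```

```bash
python3 w.py
```

```text
[ 86.9  -34.88  99.09] r 37.15408994982922 ang -64.6626261543861 [11.80138552  7.62039581 -3.03446725]
```

Call:
arm_command(gripper=[0,0,0,0,0], dp=[[0.06,0,0],[0.06,0,0],[0.04,0,0],[0,0,0],[0,0,0]], twist=[0,0,0,0,0])

```text
time: 42.42
tool_pos: [624.1, -166.8, 99.4]
tcp_rot: [-3.141, 0.015, -3.027]
contact_force: [23.9, 9.8, -9.1]
grip_width: 0.8
finger_force: 12.6
```

```bash
python3 w.py
```

```text
[ 86.38 -34.77  99.41] r 36.83456664601879 ang -65.3204627592139 [23.9129482   9.75030263 -9.05228169]
```

Call:
arm_command(gripper=[0,0,0,0,0], dp=[[-0.3,-0.05,0],[-0.25,0,0],[0,0,-0.8],[0,0,-1],[0,0,-0.8]], twist=[0,0,0,0,0])

```text
time: 43.05
tool_pos: [631.0, -169.1, 164.5]
tcp_rot: [-3.141, -0.001, -3.028]
contact_force: [0.7, 0.0, -0.0]
grip_width: 0.4
finger_force: 0.0
```

Call:
arm_command(gripper=[0,0,0,0,0], dp=[[0.9,1,0],[0.9,1,0],[0.9,1,0],[0.9,1,0],[0.9,1,0]], twist=[0,0,0,0,0])

```text
time: 43.68
tool_pos: [504.2, -56.9, 163.7]
tcp_rot: [-3.141, -0.001, -3.028]
contact_force: [-0.4, 0.3, -0.0]
grip_width: 0.3
finger_force: 0.0
```

Call:
arm_command(gripper=[0,0,0,0,0], dp=[[0,1,0],[0,1,0],[0,1,0],[0,1,0],[0,1,0]], twist=[0,0,0,0,0])

```text
time: 44.3
tool_pos: [490.9, 67.3, 163.7]
tcp_rot: [-3.141, -0.001, -3.028]
contact_force: [0.2, -0.4, 0.4]
grip_width: 0.1
finger_force: 0.0
```

```bash
python3 - <<'E'
from chk import *
g=cv2.cvtColor(capture("top"),cv2.COLOR_RGB2BGR);cv2.imwrite("pics/top7.png",g); blanks(g)
cv2.imwrite("pics/top7c.png",cv2.resize(g[135:235,240:370],None,fx=6,fy=6,interpolation=cv2.INTER_CUBIC))
E
```

```text
blank fix [-36.   78.6] [72.4 14.4] 7.2
blank fix [-36.2  -2.1] [77.4 16.7] 7.0
blank fix [-36.5 -81.3] [76.  16.5] 8.9
```

View pics/top7c.png

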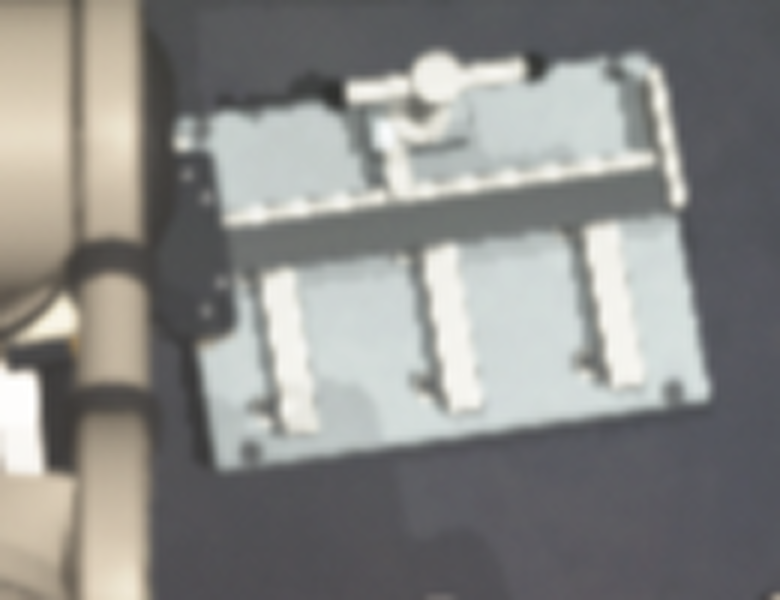

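The keeper now covers the blanks' far ends, and the handle lies along the fixture at its stop. Blank 2's angle reads slightly different, so I'll compare it at sub-pixel level with the earlier picture.

```bash
python3 - <<'E'
from chk import *
a,b=[cv2.cvtColor(cv2.imread(f"pics/{n}.png"),cv2.COLOR_BGR2GRAY).astype(float) for n in("top5","top7")]
for nm,(x0,x1,v0,v1,s) in dict(b0=(281,296,183,203,0.12),b1=(308,325,178,199,.12),b2=(334,352,175,195,.12)).items():
    out=[]
    for im in(a,b):
        xs=[]
        for v in range(v0,v1):
            r=im[v,x0:x1]; w=np.clip(r-215,0,None); xs.append((w*np.arange(x0,x1)).sum()/w.sum())
        k=np.polyfit(np.arange(v0,v1)-v0,xs,1); out.append(k)
    print(nm,np.round(out,3).tolist())
    print("  near-end col profile",[np.round(im[v1-2:v1+10,int(np.polyval(out[0],v1-v0))]).astype(int).tolist() for im in(a,b)])
E
```

```text
b0 [[0.166, 286.276], [0.167, 286.252]]
  near-end col profile [[234, 237, 232, 230, 227, 213, 185, 191, 195, 184, 148, 103], [234, 237, 234, 230, 227, 212, 184, 190, 195, 183, 147, 102]]
b1 [[0.161, 313.316], [0.162, 313.231]]
  near-end col profile [[244, 244, 244, 244, 242, 235, 208, 197, 206, 204, 169, 111], [244, 244, 243, 243, 242, 234, 207, 197, 205, 203, 168, 109]]
b2 [[0.187, 341.001], [0.207, 340.62]]
  near-end col profile [[244, 244, 244, 244, 243, 232, 197, 200, 212, 203, 158, 102], [244, 244, 244, 244, 242, 232, 196, 199, 211, 202, 158, 102]]
```

```bash
python3 -c "
from plant import *
print(close_job())"
```

```text
the job is handed in; nothing more can be done
None
```

All three blanks lie in their own bays against the rail and side pins, the T-handle is at its end stop with the keeper over their ends, and the job was handed in at about 44 s of robot time; the verdict was not shown.

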